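Seat the slide tray against the bench rail and its end stop

TASK

Push the flat slide tray along the bench until its long side lies flush against the rail and its end butts against the steel stop block that stands at one end of the rail. Slide it steadily with the fingers, never lifting it or knocking it hard, leave the staining jar, petri dish, slide box and oil bottle where they are, and finish with the hand clear.

Things in the scene. Friction and masses are not known exactly. Their poses are not given: they have to be found in the camera images.
- tray: The thing to push: flat pale-green slide tray, six glass slides in a row on it, 96 mm (its x) by 200 mm (its y) by 26 mm high, about 0.35 kg, loose, symmetric end for end, too wide to grip across. Origin at the centre of its underside, z up. It starts with its origin 98 to 138 mm short of the rail's face, turned up to 0.35 rad.
- rail: Straight aluminium rail screwed to the bench, 20 mm thick (x), 560 mm long (y), 25 mm high. Origin at bench level on the middle of its near face, which the tray must lie against; x points from that face through the rail, away from the robot; y runs along the face, to the robot's left. A tray lying flush has its origin at x = -48 mm in this frame.
- stop: Steel stop block fixed square to the rail at one of its ends (left or right, at random), on the near side: 70 mm (x, out from the rail's face) by 20 mm (y) by 25 mm high. Its centre is 240 mm along y from the rail's origin. Origin at the centre of its underside, axes as the rail's. A tray butting it has its origin 110 mm from this one along y, towards the rail's middle.
- staining_jar: Bystander: square glass jar with white lid, 54 x 54 x 64 mm high, loose, standing by the rail's other end, away from the stop, 240 mm from the rail's middle and about 35 mm in front of its face. Origin at the centre of its underside.
- petri_dish: Bystander: round clear dish, 94 mm diameter, 17 mm high, loose, on the robot's side of the tray to the left or right. Origin at the centre of its underside.
- slide_box: Bystander: closed blue slide box, 87 (x) x 102 (y) x 33 mm high, loose, on the robot's side of the tray, across from the dish. Origin at the centre of its underside.
- oil_bottle: Bystander: small amber bottle with black cap, 28 mm diameter, 65 mm high, loose, behind the rail. Origin at the centre of its underside.
Not all that is in view belongs to the job. Leave any turquoise or yellow look-alike of the tray alone.

How it is judged:
By the outcome, as a careful person would: the job done as asked, in the order asked, and still so for the second after the job is handed in, with the robot touching nothing.
It also fails if it takes over 48 s, if anything falls off the work surface, if the arm or the gripper's body presses on something with over 40 N, if the wrist force passes 120 N, or if a joint passes its speed limit or range.

ROBOT

A 7-joint arm with a two-finger parallel gripper is mounted at the origin on the work surface. World frame = base frame: x ahead of the robot, y to its left, z up, the work surface at z = 0. Lengths are in m, angles in rad, forces in N, time in s.
With the tool pointing down it reaches from about 0.425 to 0.875 m from the base axis. Payload 9.9 kg.
Tool frame: the origin (TCP) lies at the very end of the fingers, on their centre line; the grasp point (between the pads) lies 19 mm behind it (r.grip_point_offset is the distance from the TCP to the grasp point, in m); z points along the fingers, y is the line along which they close (so a half turn about z gives the same grasp; the last joint's range is limited). The gripper opens to 85 mm and grips with 20 to 120 N. Pads are 22 mm wide; open, the fingers measure 114 mm over their backs; the gripper's body (76 mm by 85 mm) begins 54 mm behind the grasp point. The pads swing forward as they close: fully open they stand 13 mm farther back than shut.
Start: joints at [1.263, 0.576, 0.025, 1.437, -0.015, 1.129, -0.057], TCP at [0.15, -0.658, 0.231] pointing down, gripper open.
Joint ranges: [-2.76, 2.76], [-0.34, 2.15], [-1.52, 1.57], [0.19, 2.46], [-1.09, 4.23], [0.17, 1.99], [-2.82, 2.82]. Speed limits (rad/s): [2.22, 2.22, 3.01, 3.01, 3.14, 3.14, 3.14].

INTERFACE

Orientations are given as a unit quaternion [x, y, z, w].
In Python, from rig import r, imaging, ticket gives the robot as it stands.
- The arm moves only by the shell command python3 -m jog 'ROWS' [FORCE]. ROWS is JSON, a list of rows, each a list of 3 entries, a list of its own where there are three numbers: the opening in per cent of the stroke, from 0 (shut) to 100 (fully open), then the shift along the tool's x, y, z each as a share of 0.5 m, from -1 to 1, then the turn about the tool's z as a share of pi rad, from -1 to 1. A call has 1 to 5 rows; each row is the pose to reach, as a shift and turn from the pose commanded when the call began, along the tool's axes at that moment, turning the shorter way round; what a row does not reach only later rows make up. A row lasts 1/10 s, in which the tool goes at most 50 mm and 8.59 degrees, less where a joint would pass 70% of its speed; a pose out of reach is approached as far as the arm can. A call with a number of a shift or a turn outside -1 to 1 is refused whole. A call with a gripper value outside its range is refused whole. The fingers move at their own pace and stop on an object; FORCE is the grip in N (left out, the last holds). Time passes only in rows, so rows that repeat a pose let the fingers close. It gives the time, the measured TCP pose, the force, the opening and the grip force at its end, in the units of the state.
- r.get_state(): the state, without advancing time (a new reading comes with each control period).
- imaging.read_camera(name): name is "scene" or "side" or "wrist"; returns a dict with "img" (400x640x3 uint8, red, green, blue), "range_z" (400x640 float32, m along the optical axis (not along the pixel's ray), 0 where there is no reading), "vfov" (degrees; the focal length in pixels is half the picture's height over the tangent of half this angle, whatever the lens; pixels are square), "cx", "cy" (the principal point, pixels), "k1" (the pictures are not rectified: a ray, as slopes to the right and down, at radius r is drawn at 1 + k1 r^2 times it, then the intrinsics apply), "R" (3x3) and "t" (3): a world point X has camera coordinates R X + t. Camera axes: x right, y down, z forward; pixel columns grow to the right and rows downward; lengths in m; the calibration is good to about 2 mm. A picture is of the moment at which its call begins.
- ticket.job_done(): hands the job in; it is judged then, once.
The state is a dict: "clock": time; "joint_pos": joint angles; "joint_velocities": joint speeds; "joint_torque": joint torques, N m; "position": TCP position; "tool_rot": TCP orientation; "contact_force": force on the tool from outside, world axes, zero at the start; "ft_torque": the same for the moment, N m; "opening": finger opening in m; "grip_force": force on a finger pad.
Only numpy, scipy, OpenCV 4.12 (cv2) and the standard library are available. Lean on these libraries where they do the work, as an engineer would, in place of code of your own. Each camera call takes 0.05 s, during which the arm holds its last target. There are 200 camera calls.

## Working session

There is one attempt and no reset: what is moved stays moved. The work goes in short steps, Python scripts to look and compute and a shell command to move; the robot and the scene stay as the last step left them, time stands still between calls to the robot, and variables do not carry over. Pictures are saved under pics/ and viewed, at most 10 in all, crops included, and the job is handed in when it is done.

```bash
mkdir -p pics; ls; cat > h.py <<'E'
from rig import r, imaging, ticket
import numpy as np, cv2
def cam(n):
    return imaging.read_camera(n)
def save(c,name): cv2.imwrite('pics/'+name,c['img'][:,:,::-1])
def ray(c,uv):
    uv=np.atleast_2d(np.array(uv,float)); f=200/np.tan(np.radians(c['vfov'])/2)
    d=(uv-[c['cx'],c['cy']])/f; s=d.copy()
    for _ in range(20): s=d/(1+c['k1']*(s**2).sum(1,keepdims=True))
    R=np.array(c['R']); t=np.array(c['t'])
    return -R.T@t, np.c_[s,np.ones(len(s))]@R
def plane(c,uv,z):
    o,d=ray(c,uv); return o+d*((z-o[2])/d[:,2])[:,None]
def depthpts(c,uv):
    o,d=ray(c,uv); uv=np.atleast_2d(uv).astype(int)
    return o+d*c['range_z'][uv[:,1],uv[:,0]][:,None]
E
python3 - <<'E'
from h import *
for n in('scene','side','wrist'):
    c=cam(n); save(c,n+'0.png'); print(n,c['R'],c['t'],c['vfov'],c['k1'])
print(r.get_state())
E
```

```text
pics
scene [[ 0.02105476  0.99971981  0.01081696]
 [ 0.62844677 -0.00481931 -0.77783767]
 [-0.77756759  0.02317507 -0.62837215]] [ 0.00453713 -0.2828375   1.67912393] 44.01409219571297 -0.036737606430660874
side [[-0.76835145 -0.63991692 -0.01193272]
 [-0.46193864  0.56736385 -0.68169712]
 [ 0.44299971 -0.51827078 -0.73153719]] [0.39376362 0.28008389 1.07850554] 42.861721732042 -0.12897801773857695
wrist [[ 0.22201656 -0.97504188 -0.00140336]
 [-0.93413126 -0.21311333  0.28632411]
 [-0.27947707 -0.06225777 -0.95813179]] [-0.6747063  -0.03775981  0.3787999 ] 67.58968005332731 -0.03334142031496053
{'clock': 0.15, 'joint_pos': array([ 1.26315797,  0.57631976,  0.02483879,  1.43771536, -0.01497783,
        1.12899363, -0.05652965]), 'joint_velocities': array([ 3.65812158e-04, -1.52992245e-03, -9.46546313e-04, -2.09624735e-03,
       -1.54918316e-05,  1.17091449e-03,  1.39256718e-03]), 'joint_torque': array([ 3.50865201e-03, -7.66260552e+01,  2.25277595e+00, -2.86178398e+01,
        1.55011739e-02,  9.87719541e-03,  3.67331995e-05]), 'position': array([ 0.14976584, -0.65782515,  0.23065328]), 'tool_rot': array([ 9.93742216e-01,  1.11696086e-01, -1.06478163e-04, -6.16714602e-04]), 'contact_force': array([ 0.74890792, -0.23350061, -0.79125792]), 'ft_torque': array([-0.00786244,  0.02868948, -0.02992306]), 'grip_force': 0.0, 'opening': 0.0855888855103691}
```

View pics/scene0.png

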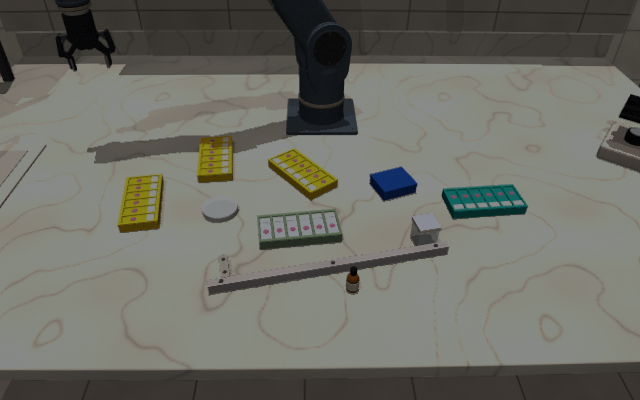

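View pics/side0.png

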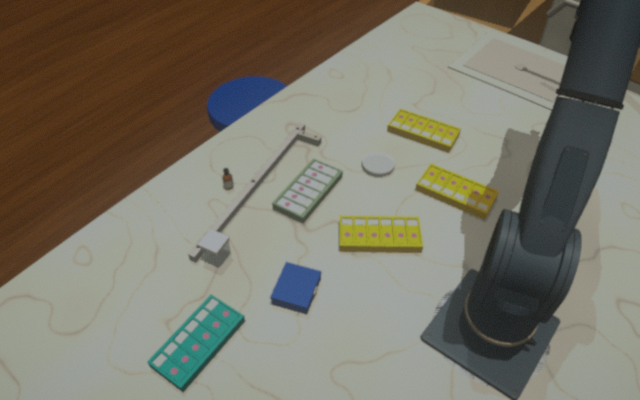

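The scene picture looks back at the robot. The pale-green tray is at (300,228), the rail runs from (210,285) to (448,250), and the stop is at its left end (224,267), which is the robot's right (-y). The jar is at (425,230), the dish at (220,210), the blue box at (393,183) and the bottle at (353,280).

Candidates for the tray:
- Pale green at (300,228). This one fits, as it is pale green and lies just short of the rail.
- Turquoise at (484,200), a look-alike.
- Yellow at (142,202), (215,158) and (302,172), all look-alikes.

```bash
python3 - <<'E'
from h import *
for n in('scene','side'):
    c=cam(n)
    v,u=np.mgrid[0:400,0:640]; uv=np.c_[u.ravel(),v.ravel()]
    P=depthpts(c,uv).reshape(400,640,3); z=P[:,:,2]
    m=((z>0.009)&(z<0.1)&(P[:,:,0]>0.3)&(P[:,:,0]<1.0)&(abs(P[:,:,1])<0.5)&(c['range_z']>0)).astype(np.uint8)
    k,L,st,ce=cv2.connectedComponentsWithStats(m)
    for i in range(1,k):
        if st[i,4]<60: continue
        q=P[L==i]; zt=np.percentile(q[:,2],90); top=q[q[:,2]>zt-0.006]
        (cx,cy),(w,h),a=cv2.minAreaRect((top[:,:2]*1000).astype(np.float32))
        print(n,ce[i].astype(int),'ztop %.3f'%zt,'c %.0f %.0f size %.0f %.0f ang %.1f'%(cx,cy,w,h,a), 'col',c['img'][L==i].mean(0).astype(int),'x',q[:,0].min().round(3),q[:,0].max().round(3),'y',q[:,1].min().round(3),q[:,1].max().round(3))
    if n=='scene': cv2.imwrite('pics/crop1.png',cv2.resize(c['img'][190:300,195:455,::-1],None,fx=3,fy=3,interpolation=2))
E
```

```text
scene [305 175] ztop 0.027 c 348 -60 size 192 99 ang 37.8 col [115 106  36] x 0.3 0.452 y -0.158 0.035
scene [213 169] ztop 0.028 c 335 -310 size 73 99 ang 3.4 col [113 104  33] x 0.3 0.373 y -0.36 -0.259
scene [392 181] ztop 0.035 c 399 187 size 92 104 ang 19.9 col [15 39 87] x 0.339 0.458 y 0.126 0.25
scene [145 203] ztop 0.028 c 468 -474 size 208 82 ang 8.9 col [117 109  41] x 0.36 0.576 y -0.5 -0.417
scene [479 199] ztop 0.027 c 474 412 size 103 185 ang 6.2 col [34 88 85] x 0.415 0.533 y 0.317 0.5
scene [218 206] ztop 0.019 c 494 -276 size 95 92 ang 21.2 col [127 128 129] x 0.445 0.543 y -0.323 -0.229
scene [298 227] ztop 0.027 c 578 -69 size 103 200 ang 7.6 col [101 105 100] x 0.518 0.642 y -0.173 0.036
scene [341 259] ztop 0.061 c 669 145 size 70 277 ang 32.6 col [98 94 92] x 0.581 0.779 y -0.265 0.285
side [420 130] ztop 0.028 c 463 -468 size 201 87 ang 7.3 col [142 137  72] x 0.36 0.568 y -0.5 -0.415
side [242 203] ztop 0.064 c 607 234 size 57 57 ang 13.6 col [132 131 125] x 0.577 0.776 y -0.263 0.286
side [378 162] ztop 0.020 c 490 -272 size 90 97 ang 34.5 col [152 155 151] x 0.443 0.536 y -0.321 -0.224
side [306 189] ztop 0.027 c 575 -67 size 100 204 ang 7.7 col [131 137 128] x 0.514 0.637 y -0.173 0.039
side [433 179] ztop 0.027 c 330 -307 size 70 103 ang 6.2 col [147 143  66] x 0.3 0.371 y -0.362 -0.254
side [227 178] ztop 0.063 c 757 51 size 11 18 ang 43.1 col [93 85 72] x 0.741 0.769 y 0.04 0.066
side [369 230] ztop 0.028 c 346 -60 size 189 103 ang 38.1 col [151 149  71] x 0.3 0.447 y -0.155 0.037
side [295 286] ztop 0.035 c 396 188 size 89 105 ang 21.8 col [ 61  84 128] x 0.337 0.454 y 0.128 0.25
side [199 337] ztop 0.027 c 471 413 size 99 183 ang 5.5 col [ 70 130 122] x 0.415 0.527 y 0.318 0.5
```

View pics/crop1.png

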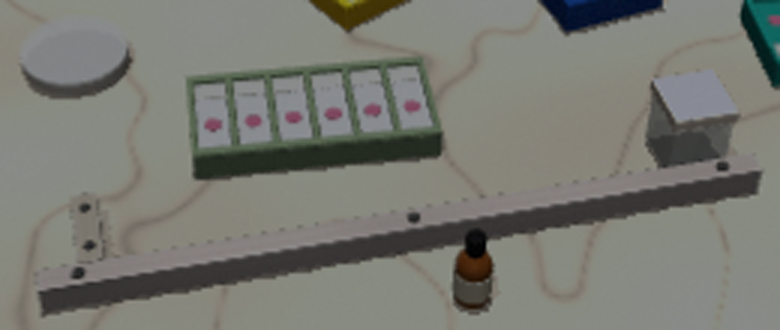

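The crop shows one pale-green tray at crop (315,115), which is scene (300,228). It has six slides and is plainly neither turquoise nor yellow. The stop, at crop (88,225), is on the robot's right end of the rail. Next I fit the rail and the tray yaw.

```bash
cat >> h.py <<'E'
def measure(names=('scene','side')):
    out={}
    for n in names:
        c=cam(n); v,u=np.mgrid[0:400,0:640]
        P=depthpts(c,np.c_[u.ravel(),v.ravel()]).reshape(400,640,3); z=P[:,:,2]
        ok=(c['range_z']>0)&(z>0.020)&(z<0.032)&(P[:,:,0]>0.5)&(P[:,:,0]<.85)&(abs(P[:,:,1])<0.33)
        q=P[ok]; out[n]=(c,q,P,ok)
    return out
E
python3 - <<'E'
from h import *
o=measure()
for n,(c,q,P,ok) in o.items():
    # rail: line through given ends approx; iterate
    a,b=np.array([.775,-.255]),np.array([.585,.285])
    for _ in range(6):
        d=(b-a)/np.linalg.norm(b-a); nn=np.array([-d[1],d[0]]); nn*=np.sign(nn[0])
        e=(q[:,:2]-a)@nn; s=q[abs(e)<(.02 if _<3 else .013)][:,:2]
        m=s.mean(0); d=np.linalg.svd(s-m,full_matrices=False)[2][0]; d*=np.sign(d[1]); a=m-d*.28;b=m+d*.28
    nn=np.array([d[1],-d[0]]); t=(s-m)@d; e=(s-m)@nn
    print(n,'rail dir',d,'yaw',np.arctan2(-d[0],d[1]),'mid',m,'len',t.min(),t.max(),'e pct',np.percentile(e,[1,5,50,95,99]))
    O=m+d*(t.min()+t.max())/2-nn*.010
    loc=np.c_[(q[:,:2]-O)@nn,(q[:,:2]-O)@d]
    print(' origin',O)
    st=loc[(loc[:,0]<-.006)&(loc[:,0]>-.09)&(loc[:,1]<-.2)]
    print(' stop x',st.min(0),st.max(0),len(st))
    T=q[(abs(q[:,0]-.577)<.08)&(abs(q[:,1]+.068)<.13)]; Tl=np.c_[(T[:,:2]-O)@nn,(T[:,:2]-O)@d]
    T=T[Tl[:,0]<-.03];
    (cx,cy),(w,h),an=cv2.minAreaRect((T[:,:2]*1000).astype(np.float32))
    cc=np.array([cx,cy])/1000-O
    print(' tray',cx,cy,w,h,an,'in rail',cc@nn,cc@d)
E
```

```text
scene rail dir [-0.21039044  0.97761744] yaw 0.21197431751279935 mid [ 0.71076796 -0.00541053] len -0.26447400592320214 0.29611349743354287 e pct [-0.01237181 -0.01066076  0.00038185  0.00890783  0.01024522]
 origin [0.69766346 0.00795122]
 stop x [-0.07300834 -0.25098792] [-0.00605574 -0.23088363] 196
 tray 578.0814208984375 -68.77521514892578 102.61722564697266 200.74288940429688 7.46143102645874 in rail -0.1330479965447867 -0.04985018709906583
side rail dir [-0.20987504  0.97772822] yaw 0.2114471508729054 mid [0.70022543 0.0212072 ] len -0.2935598558037754 0.27037388480308977 e pct [-1.11954907e-02 -9.54817785e-03 -9.07216054e-05  1.00669203e-02
  1.15825046e-02]
 origin [0.69288123 0.00777366]
 stop x [-0.06975992 -0.25130408] [-0.00662814 -0.22488162] 120
 tray 575.4144287109375 -66.2115478515625 99.46681213378906 205.34930419921875 7.2386088371276855 in rail -0.13037825191239838 -0.04768407497642235
```

Rail frame: origin about (0.695, 0.008), yaw 0.212. The tray sits at (-0.131, -0.048) in that frame, yaw about -0.08 relative to the rail. The target is (-0.048, -0.130). The tool is already within 0.012 rad of the rail's direction, with tool y equal to rail -y. I'll go above a spot in front of the tray's near side.

```bash
python3 -m jog '[[70,[0.305,-0.32,0],0.004],[70,[0.305,-0.32,0],0.004],[70,[0.305,-0.32,0],0.004],[70,[0.305,-0.32,0],0.004],[70,[0.305,-0.32,0],0.004]]'
python3 -m jog '[[70,[0.305,-0.32,0],0],[70,[0.305,-0.32,0],0],[70,[0.305,-0.32,0],0],[70,[0.305,-0.32,0],0],[70,[0.305,-0.32,0],0]]'
python3 -m jog '[[70,[0.305,-0.32,0.1],0],[70,[0.305,-0.32,0.1],0],[70,[0.305,-0.32,0.1],0],[70,[0.305,-0.32,0.1],0],[70,[0.305,-0.32,0.1],0]]'
```

```text
clock: 0.85
position: [0.2658, -0.4641, 0.2316]
tool_rot: [0.994, 0.108, 0.001, -0.001]
contact_force: [1.4, 0.4, -0.5]
opening: 0.06
grip_force: 0.0
clock: 1.35
position: [0.381, -0.2756, 0.2316]
tool_rot: [0.994, 0.108, 0.001, -0.0]
contact_force: [-0.1, -0.5, -1.3]
opening: 0.0599
grip_force: 0.0
clock: 1.85
position: [0.4958, -0.0872, 0.1807]
tool_rot: [0.994, 0.108, 0.0, -0.001]
contact_force: [-0.6, -0.4, 1.2]
opening: 0.0596
grip_force: 0.0
```

```bash
python3 -m jog '[[70,[-0.01,0,0.1],0.001],[70,[-0.01,0,0.2],0.001],[70,[-0.01,0,0.26],0.001],[70,[-0.01,0,0.26],0.001]]'
python3 - <<'E'
from h import *
s=r.get_state(); print(s['position'],s['tool_rot'])
c=cam('side'); cv2.imwrite('pics/crop2.png',cv2.resize(c['img'][90:310,190:470,::-1],None,fx=2.5,fy=2.5))
E
```

```text
clock: 2.25
position: [0.4869, -0.092, 0.0482]
tool_rot: [0.995, 0.104, -0.003, -0.001]
contact_force: [-1.2, 0.1, 0.6]
opening: 0.0596
grip_force: 0.0
[ 0.48691839 -0.09204295  0.04816204] [ 9.94556364e-01  1.04148720e-01 -3.18232769e-03 -7.45063355e-04]
```

View pics/crop2.png

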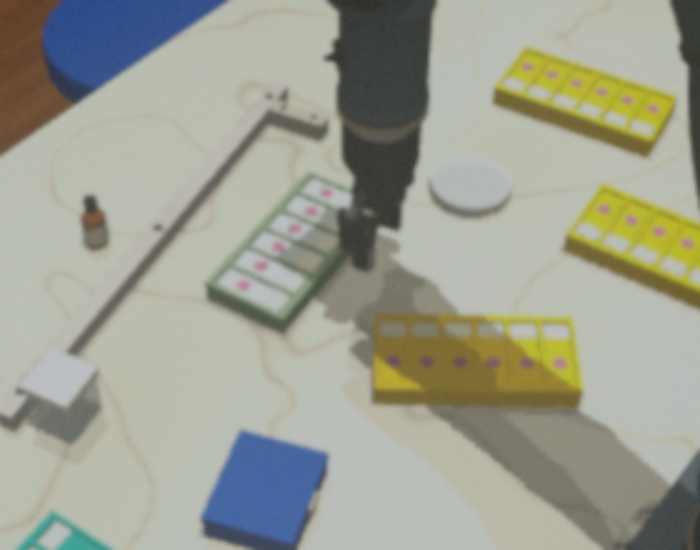

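Seen from the side camera, the fingers at crop (360,250) hang in front of the tray's near side, clear of the dish at (470,183) and the yellow tray at (475,360). I'll lower and start pushing gently.

```bash
python3 -m jog '[[70,[0,0,0.03],-0.001],[70,[0,0,0.06],-0.001],[70,[0,0,0.08],-0.001],[70,[0,0,0.08],-0.001]]'
python3 -m jog '[[70,[0.015,0,0],0],[70,[0.03,0,0],0],[70,[0.045,0,0],0],[70,[0.055,0,0],0],[70,[0.065,0,0],0]]'
```

```text
clock: 2.7
position: [0.4897, -0.0926, 0.0118]
tool_rot: [0.994, 0.105, 0.0, 0.0]
contact_force: [0.3, 0.9, 0.7]
opening: 0.0599
grip_force: 0.0
clock: 3.2
position: [0.5205, -0.086, 0.0113]
tool_rot: [0.994, 0.105, -0.001, 0.0]
contact_force: [-3.5, -2.1, 2.3]
opening: 0.0596
grip_force: 2.0
```

```bash
python3 -m jog '[[70,[0.01,0,0.004],0],[70,[0.02,0,0.008],0],[70,[0.03,0,0.008],0],[70,[0.04,0,0.008],0],[70,[0.05,0,0.008],0]]'
python3 -m jog '[[70,[0.01,0,0],0],[70,[0.02,0,0],0],[70,[0.03,0,0],0],[70,[0.04,0,0],0],[70,[0.05,0,0],0]]'
python3 - <<'E'
from h import *
s=r.get_state(); p=s['position'][:2]-[.695,.008]; print(p@[.978,.21],p@[-.21,.978],s['grip_force'])
o=measure()
for n,(c,q,P,ok) in o.items():
    T=q[:,:2]-[.695,.008]; l=np.c_[T@[.978,.21],T@[-.21,.978]]
    T=l[(l[:,0]<-.012)&(l[:,0]>-.19)&(l[:,1]>-.2)&(l[:,1]<.15)]
    print(n,cv2.minAreaRect((T*1000).astype(np.float32)))
c=o['scene'][0];cv2.imwrite('pics/crop3.png',cv2.resize(c['img'][150:310,195:455,::-1],None,fx=3,fy=3,interpolation=2))
E
```

```text
clock: 3.7
position: [0.5461, -0.08, 0.0071]
tool_rot: [0.994, 0.106, 0.0, -0.0]
contact_force: [-1.7, 0.0, -0.6]
opening: 0.0595
grip_force: 0.9
clock: 4.2
position: [0.5703, -0.0751, 0.0073]
tool_rot: [0.994, 0.105, 0.0, -0.0]
contact_force: [-1.0, -0.1, -1.6]
opening: 0.0598
grip_force: 0.9
-0.13939921583941323 -0.055127292912607026 0.9060552483424544
scene ((-86.2223892211914, -48.220664978027344), (117.90989685058594, 200.85243225097656), 0.3138268291950226)
side ((-89.70524597167969, -44.51514434814453), (120.92308807373047, 203.40213012695312), 0.32317546010017395)
```

View pics/crop3.png

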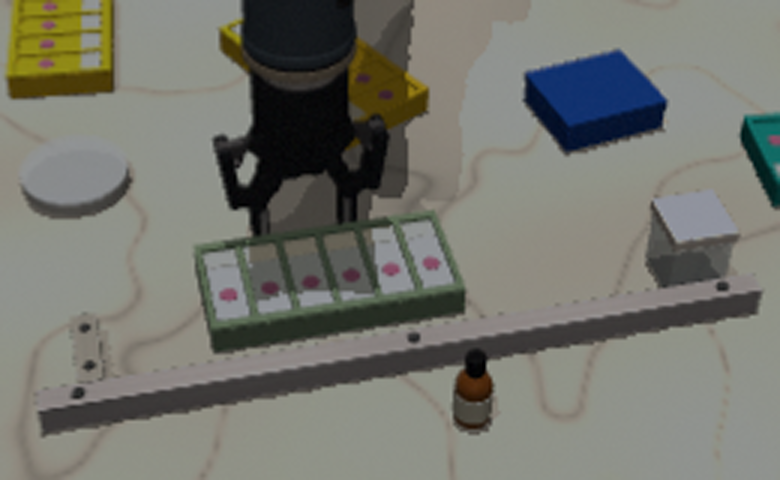

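The tray at crop (330,280) now lies parallel to the rail with a gap of about 30 mm, both fingers on its near side. I continue, slower at the end.

```bash
python3 -m jog '[[70,[0.01,0,0],0],[70,[0.02,0,0],0],[70,[0.03,0,0],0],[70,[0.04,0,0],0],[70,[0.046,0,0],0]]'
python3 -m jog '[[70,[0.004,0,0],0],[70,[0.008,0,0],0],[70,[0.01,0,0],0],[70,[0.012,0,0],0]]'
```

```text
clock: 4.8
position: [0.5929, -0.0703, 0.0074]
tool_rot: [0.994, 0.105, 0.0, 0.0]
contact_force: [-5.3, -1.3, 4.7]
opening: 0.0602
grip_force: 2.6
clock: 5.2
position: [0.5981, -0.0692, 0.0073]
tool_rot: [0.994, 0.105, -0.0, -0.0]
contact_force: [-4.8, -0.6, 4.7]
opening: 0.0598
grip_force: 2.5
```

```bash
python3 -m jog '[[70,[0.003,0,0],0],[70,[0.006,0,0],0],[70,[0.006,0,0],0]]'
python3 -m jog '[[70,[0.003,0,0],0],[70,[0.004,0,0],0],[70,[0.004,0,0],0]]'
python3 - <<'E'
from h import *
s=r.get_state(); p=s['position'][:2]-[.695,.008]; print(p@[.978,.21],p@[-.21,.978],s['contact_force'])
E
```

```text
clock: 5.5
position: [0.601, -0.0686, 0.0072]
tool_rot: [0.994, 0.105, -0.0, -0.0]
contact_force: [-5.0, -1.3, 2.9]
opening: 0.0597
grip_force: 2.5
clock: 5.8
position: [0.601, -0.0686, 0.0071]
tool_rot: [0.994, 0.105, -0.002, 0.0]
contact_force: [-12.0, -2.0, 7.5]
opening: 0.06
grip_force: 5.4
-0.10801736557299277 -0.05517594393970231 [-11.98593921  -2.00725436   7.49762491]
```

The force rose to 12 N, so the long side is on the rail. Now I back off, lift, turn 90° and go to the tray's left end.

```bash
python3 -m jog '[[70,[-0.03,0,0],0],[70,[-0.06,0,0],0],[60,[-0.06,0,-0.1],0],[50,[-0.06,0,-0.2],0],[40,[-0.06,0,-0.2],0]]'
python3 -m jog '[[40,[0.06,-0.1,0],0.045],[40,[0.12,-0.2,0],0.09],[40,[0.176,-0.29,0],0.135],[40,[0.176,-0.29,0],0.18],[40,[0.176,-0.29,0],0.225]]'
python3 -m jog '[[40,[0,0,0],0.045],[40,[0,0,0],0.09],[40,[0,0,0],0.135],[40,[0,0,0],0.18],[40,[0,0,0],0.225]]'
python3 -m jog '[[40,[0,0,0],0.05],[40,[0,0,0],0.05],[40,[0,0,0],0.05]]'
python3 - <<'E'
from h import *
from scipy.spatial.transform import Rotation as Ro
s=r.get_state(); p=s['position'][:2]-[.695,.008]; print(p@[.978,.21],p@[-.21,.978])
print(Ro.from_quat(s['tool_rot']).as_matrix()[:,0], 'want .2101 -.9777', s['joint_pos'])
o=measure()
for n,(c,q,P,ok) in o.items():
    T=q[:,:2]-[.695,.008]; l=np.c_[T@[.978,.21],T@[-.21,.978]]
    T=l[(l[:,0]<-.007)&(l[:,0]>-.12)&(l[:,1]>-.2)&(l[:,1]<.15)]
    print(n,cv2.minAreaRect((T*1000).astype(np.float32)),T.min(0),T.max(0))
c=o['side'][0];cv2.imwrite('pics/crop4.png',cv2.resize(c['img'][90:310,190:470,::-1],None,fx=2.5,fy=2.5))
E
```

```text
clock: 6.3
position: [0.5789, -0.0743, 0.1137]
tool_rot: [0.994, 0.105, 0.006, 0.001]
contact_force: [1.8, 0.2, 0.2]
opening: 0.0341
grip_force: 0.0
clock: 6.8
position: [0.6312, 0.0922, 0.107]
tool_rot: [0.97, -0.245, 0.001, -0.002]
contact_force: [0.8, -1.1, -0.9]
opening: 0.0343
grip_force: 0.0
clock: 7.3
position: [0.6306, 0.0865, 0.1073]
tool_rot: [0.823, -0.568, 0.001, -0.001]
contact_force: [-0.6, -0.3, -1.0]
opening: 0.0343
grip_force: 0.0
clock: 7.6
position: [0.6299, 0.0865, 0.107]
tool_rot: [0.779, -0.627, 0.001, 0.0]
contact_force: [-0.6, 0.3, -0.0]
opening: 0.0343
grip_force: 0.0
-0.04718398741778063 0.09041146404488416
[ 2.13372313e-01 -9.76970520e-01  9.26508939e-04] want .2101 -.9777 [-0.46094576  0.68125823  0.42040668  1.70208428 -0.35336304  0.83351379
 -2.81037589]
scene ((-53.21033477783203, -48.18397521972656), (200.62510681152344, 92.41608428955078), 89.94666290283203) [-0.09946613 -0.14848159] [-0.00702876  0.05212393]
side ((-53.132450103759766, -46.41529083251953), (92.0605697631836, 204.68772888183594), 0.052892494946718216) [-0.09924805 -0.14877883] [-0.00705494  0.05589951]
```

View pics/crop4.png

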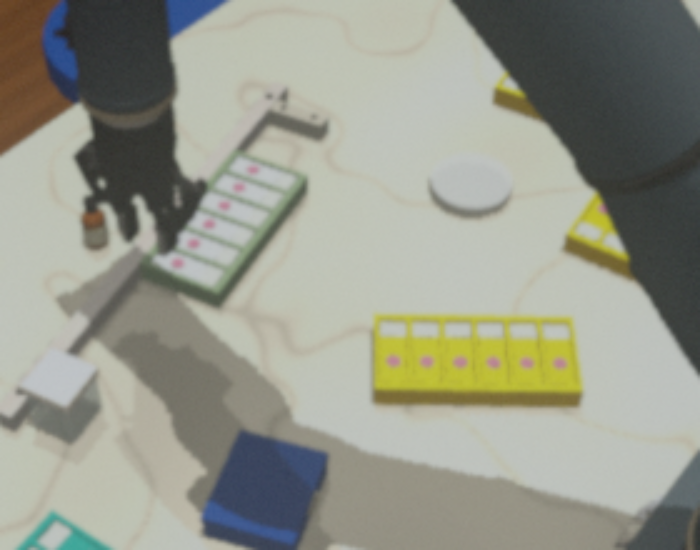

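The tray at crop (230,225) is now flush against the rail, but joint 7 sits at -2.810 against a limit of -2.82. I turn back by a half turn, which gives the same finger geometry, before lowering.

```bash
python3 -m jog '[[40,[0,0,0],-0.04],[40,[0,0,0],-0.08],[40,[0,0,0],-0.12],[40,[0,0,0],-0.16],[40,[0,0,0],-0.2]]'
python3 -m jog '[[40,[0,0,0],-0.04],[40,[0,0,0],-0.08],[40,[0,0,0],-0.12],[40,[0,0,0],-0.16],[40,[0,0,0],-0.2]]'
python3 -m jog '[[40,[0,0,0],-0.04],[40,[0,0,0],-0.08],[40,[0,0,0],-0.12],[40,[0,0,0],-0.16],[40,[0,0,0],-0.2]]'
python3 -m jog '[[40,[0,0,0],-0.04],[40,[0,0,0],-0.08],[40,[0,0,0],-0.12],[40,[0,0,0],-0.16],[40,[0,0,0],-0.2]]'
python3 -m jog '[[40,[0,0,0],-0.04],[40,[0,0,0],-0.08],[40,[0,0,0],-0.12],[40,[0,0,0],-0.16],[40,[0,0,0],-0.2]]'
python3 - <<'E'
from h import *
from scipy.spatial.transform import Rotation as Ro
s=r.get_state(); p=s['position'][:2]-[.695,.008]; print(p@[.978,.21],p@[-.21,.978])
print(Ro.from_quat(s['tool_rot']).as_matrix()[:,:2], 'want -.2101 .9777', s['joint_pos'])
E
```

```text
clock: 8.2
position: [0.6298, 0.0857, 0.1076]
tool_rot: [0.935, -0.354, 0.0, -0.0]
contact_force: [-0.8, 0.6, -0.1]
opening: 0.0342
grip_force: 0.0
clock: 8.7
position: [0.6299, 0.0856, 0.1077]
tool_rot: [0.999, -0.048, 0.001, -0.0]
contact_force: [0.3, -0.3, 0.1]
opening: 0.034
grip_force: 0.0
clock: 9.2
position: [0.63, 0.0856, 0.1077]
tool_rot: [0.965, 0.263, 0.001, 0.0]
contact_force: [0.2, -0.3, -0.3]
opening: 0.0342
grip_force: 0.0
clock: 9.7
position: [0.63, 0.0856, 0.1078]
tool_rot: [0.836, 0.548, 0.001, 0.0]
contact_force: [-0.1, -0.3, -0.8]
opening: 0.0343
grip_force: 0.0
clock: 10.2
position: [0.6301, 0.0854, 0.1079]
tool_rot: [0.626, 0.78, 0.001, 0.001]
contact_force: [0.5, 0.0, -0.2]
opening: 0.0341
grip_force: 0.0
-0.047177657609693696 0.08935915081240091
[[-2.15692991e-01  9.76459149e-01]
 [ 9.76461227e-01  2.15692693e-01]
 [-7.70214112e-05  2.04754634e-03]] want -.2101 .9777 [ 0.08202439  0.67180393 -0.48063595  1.68089117  0.38247816  0.88147951
 -0.33793168]
```

```bash
python3 -m jog '[[40,[0,-0.008,0.08],0.002],[40,[0,-0.008,0.14],0.002],[40,[0,-0.008,0.18],0.002],[40,[0,-0.008,0.2],0.002],[40,[0,-0.008,0.2],0.002]]'
python3 -m jog '[[40,[-0.014,0,0],0],[40,[-0.026,0,0],0],[40,[-0.036,0,0],0],[40,[-0.046,0,0],0],[40,[-0.056,0,0],0]]'
python3 -m jog '[[40,[-0.01,0,0],0],[40,[-0.02,0,0],0],[40,[-0.03,0,0],0],[40,[-0.04,0,0],0],[40,[-0.05,0,0],0]]'
python3 - <<'E'
from h import *
s=r.get_state(); p=s['position'][:2]-[.695,.008]; print(p@[.978,.21],p@[-.21,.978])
o=measure()
for n,(c,q,P,ok) in o.items():
    T=q[:,:2]-[.695,.008]; l=np.c_[T@[.978,.21],T@[-.21,.978]]
    T=l[(l[:,0]<-.007)&(l[:,0]>-.12)&(l[:,1]>-.222)&(l[:,1]<.15)]
    print(n,T.min(0),T.max(0))
    for a,b in((-.14,-.1),(0,.02)): 
        k=T[(T[:,1]>a)&(T[:,1]<b)]; print(np.percentile(k[:,0],1))
c=o['scene'][0];cv2.imwrite('pics/crop5.png',cv2.resize(c['img'][150:310,195:455,::-1],None,fx=3,fy=3,interpolation=2))
E
```

```text
clock: 10.7
position: [0.6253, 0.0848, 0.0065]
tool_rot: [0.631, 0.776, -0.0, -0.0]
contact_force: [0.4, 0.0, 0.9]
opening: 0.0343
grip_force: 0.0
clock: 11.2
position: [0.6316, 0.0578, 0.0079]
tool_rot: [0.631, 0.776, 0.001, -0.0]
contact_force: [-2.6, 6.9, 3.0]
opening: 0.0342
grip_force: 2.9
clock: 11.7
position: [0.6365, 0.0349, 0.0079]
tool_rot: [0.63, 0.776, 0.001, -0.0]
contact_force: [-1.9, 5.3, 3.6]
opening: 0.034
grip_force: 2.6
-0.05158803792048504 0.03857344531584744
scene [-0.09875426 -0.17404234] [-0.00701093  0.04833983]
-0.09567150861184673
-0.09490740019148416
side [-0.09908111 -0.17538583] [-0.00700966  0.05036675]
-0.09870472567807852
-0.09820460734063811
```

View pics/crop5.png

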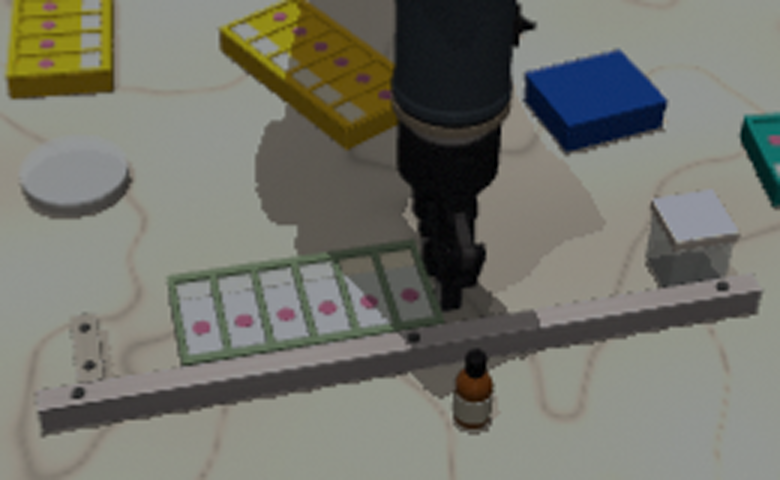

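The tray, spanning crop (170..440, 300), slides along the rail still flush, with about 55 mm left to the stop at crop (88,345). I continue.

```bash
python3 -m jog '[[40,[-0.01,0,0],0],[40,[-0.02,0,0],0],[40,[-0.03,0,0],0],[40,[-0.04,0,0],0],[40,[-0.05,0,0],0]]'
python3 -m jog '[[40,[-0.01,0,0],0],[40,[-0.02,0,0],0],[40,[-0.03,0,0],0],[40,[-0.038,0,0],0],[40,[-0.044,0,0],0]]'
python3 -m jog '[[40,[-0.004,0,0],0],[40,[-0.008,0,0],0],[40,[-0.01,0,0],0],[40,[-0.01,0,0],0]]'
```

```text
clock: 12.3
position: [0.6417, 0.0097, 0.0077]
tool_rot: [0.631, 0.776, 0.001, -0.0]
contact_force: [-0.7, 5.2, 4.1]
opening: 0.0344
grip_force: 2.6
clock: 12.8
position: [0.6461, -0.0124, 0.0076]
tool_rot: [0.631, 0.776, 0.0, -0.0]
contact_force: [-0.7, 4.8, 4.3]
opening: 0.0339
grip_force: 2.5
clock: 13.2
position: [0.647, -0.0177, 0.0073]
tool_rot: [0.631, 0.776, 0.0, 0.0]
contact_force: [-0.8, 4.9, 2.7]
opening: 0.0339
grip_force: 2.1
```

```bash
python3 -m jog '[[40,[-0.003,0,0],0],[40,[-0.005,0,0],0],[40,[-0.005,0,0],0]]'
python3 -m jog '[[40,[-0.003,0,0],0],[40,[-0.004,0,0],0],[40,[-0.004,0,0],0]]'
```

```text
clock: 13.5
position: [0.6474, -0.0202, 0.0073]
tool_rot: [0.631, 0.776, 0.0, 0.0]
contact_force: [-0.6, 4.5, 3.2]
opening: 0.034
grip_force: 2.2
clock: 13.8
position: [0.6476, -0.0213, 0.0073]
tool_rot: [0.631, 0.776, 0.0, -0.0]
contact_force: [-1.9, 6.9, 3.7]
opening: 0.0342
grip_force: 3.3
```

```bash
python3 -m jog '[[40,[-0.003,0,0],0],[40,[-0.004,0,0],0],[40,[-0.004,0,0],0]]'
python3 -m jog '[[40,[-0.002,0,0],0],[40,[-0.003,0,0],0],[40,[-0.003,0,0],0]]'
```

```text
clock: 14.1
position: [0.6476, -0.0213, 0.0073]
tool_rot: [0.63, 0.776, 0.001, -0.001]
contact_force: [-2.4, 10.7, 5.1]
opening: 0.0344
grip_force: 5.8
clock: 14.4
position: [0.6476, -0.0213, 0.0073]
tool_rot: [0.63, 0.777, 0.001, -0.002]
contact_force: [-4.7, 14.4, 5.3]
opening: 0.034
grip_force: 7.6
```

The tool no longer advances and the force is rising, so the tray is on the stop. I back off gently, lift, and look.

```bash
python3 -m jog '[[40,[0.01,0,0],0],[40,[0.04,0,0],0],[40,[0.08,0,0],0],[40,[0.08,0,-0.1],0],[40,[0.08,0,-0.2],0]]'
python3 -m jog '[[40,[0.1,0,-0.1],0],[40,[0.2,0,-0.2],0],[40,[0.2,0,-0.2],0]]'
python3 - <<'E'
from h import *
o=measure()
for n,(c,q,P,ok) in o.items():
    T=q[:,:2]-[.695,.008]; l=np.c_[T@[.978,.21],T@[-.21,.978]]
    T=l[(l[:,0]<-.007)&(l[:,0]>-.12)&(l[:,1]>-.27)&(l[:,1]<.1)]
    print(n,T.min(0),T.max(0))
    for a,b in((-.2,-.16),(-.1,-.06),(-.06,-.035)): 
        k=T[(T[:,1]>a)&(T[:,1]<b)]; print(np.percentile(k[:,0],1))
c=o['scene'][0];a=cv2.resize(c['img'][215:300,195:355,::-1],(800,425),interpolation=2)
cv2.imwrite('pics/crop6.png',a)
c=o['side'][0];cv2.imwrite('pics/crop7.png',cv2.resize(c['img'][110:230,210:370,::-1],(800,600),interpolation=2))
E
```

```text
clock: 14.9
position: [0.6388, 0.0141, 0.1068]
tool_rot: [0.631, 0.776, -0.002, -0.001]
contact_force: [1.6, -0.4, 0.1]
opening: 0.0341
grip_force: 0.0
clock: 15.2
position: [0.6196, 0.1131, 0.2094]
tool_rot: [0.631, 0.776, 0.0, 0.001]
contact_force: [1.5, 0.7, -0.3]
opening: 0.0342
grip_force: 0.0
scene [-0.10039017 -0.25171323] [-0.0070377  -0.03067414]
-0.09597772639328525
-0.09635244390877166
-0.09679760053841654
side [-0.10177399 -0.25281687] [-0.00702729 -0.02481184]
-0.0986465618786903
-0.09886236564261461
-0.09857786029488498
```

View pics/crop6.png

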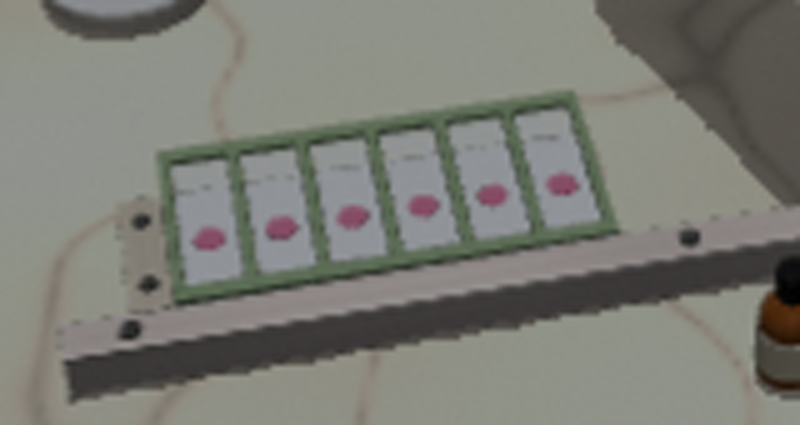

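View pics/crop7.png

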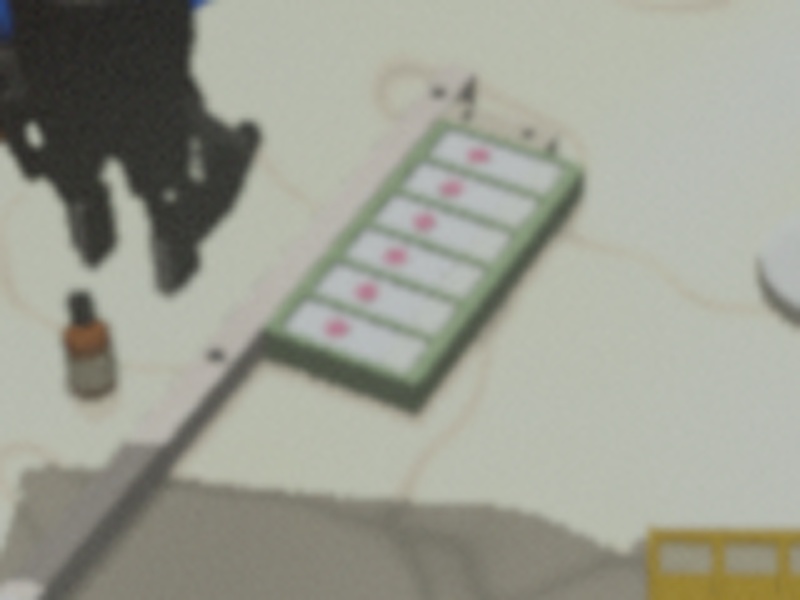

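Both views show the tray flush along the rail and butted against the stop (scene crop: corner at (170,300); side crop: end at (510,150)), with no gap at either face. The bystanders are unmoved and the hand is raised clear. I hand it in.

```bash
python3 -c "
from rig import ticket
print(ticket.job_done())"
```

```text
the job is handed in; nothing more can be done
None
```

The tray lies flush against the rail and butts against the stop with no gap visible in either view; the bystanders are where they were, the hand is clear, and the job was handed in after about 15 s of robot time.

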